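# Release a derailleur clutch and hold its cage wound to the stop

## Robot

A 6-joint arm with a two-finger parallel gripper is mounted at the origin on the work surface. World frame = base frame: x ahead of the robot, y to its left, z up, the work surface at z = 0. Lengths are in m, angles in rad, forces in N, time in s.
With the tool pointing down it reaches from about 0.25 to 0.775 m from the base axis. Payload 4 kg.
Tool frame: the origin (TCP) lies at the very end of the fingers, on their centre line; the grasp point (between the pads) lies 19 mm behind it (robot.tcp_to_grasp is the distance from the TCP to the grasp point, in m); z points along the fingers, y is the line along which they close (so a half turn about z gives the same grasp; the last joint's range is limited). The gripper opens to 94 mm and grips with 3 to 60 N. Pads are 16 mm wide; open, the fingers measure 119 mm over their backs; the gripper's body (75 mm by 177 mm) begins 78 mm behind the grasp point.
Start: joints at [-1.316, 0.087, 1.371, -0, 1.684, -0.103], TCP at [0.193, -0.515, 0.206] pointing down, gripper open.
Joint ranges: [-3.1, 3.1], [-0.76, 2.03], [0.27, 2.55], [-1.08, 4.22], [0.17, 2.65], [-2.57, 2.57]. Speed limits (rad/s): [2.79, 2.79, 3.14, 3.14, 3.14, 3.14].

## Interface

Orientations are given as [roll, pitch, yaw] about the fixed x, y, z axes, in that order (R = Rz(yaw) Ry(pitch) Rx(roll)).
In Python, from bench import robot, camrig, close_job gives the robot as it stands (robot), with the cameras (camrig) and the job as plain functions.
- The arm moves only by the tool tcp_steps, called by a JSON object that holds its "fn" and its "kwargs". Schema: {"type":"object","properties":{"segments":{"type":"array","items":{"type":"array","items":{"type":"number"},"minItems":5,"maxItems":5},"minItems":1,"maxItems":20},"only":{"type":"string"},"quiet":{"type":"boolean"},"lines":{"type":"string"}},"required":["segments"],"additionalProperties":false}. segments is a list of rows, 1 to 20 of them, each of 5 numbers: the finger opening in m, then dx, dy, dz in fractions of the full range, 1 being 0.6 m, then a turn about the tool's z in fractions of the full range, 1 being 120 degrees; each row shifts and turns the commanded pose from where the row before left it, along the tool's axes as they then stand; what a row does not reach is not made up. A row lasts 1/12 s, in which the tool goes at most 0.0417 m and 0.125 rad, less where a joint would pass 70% of its speed; a pose out of reach is approached as far as the arm can. The fingers move at their own pace and stop on an object; the grip force is fixed at half the most. Time passes only in rows, so rows that do not move let the fingers close. The tool returns the time, the measured TCP pose, the force, the opening and the grip force at its end. only (a regular expression) keeps the lines of the reply that match it, lines (a string "A,B") keeps lines A to B, and quiet returns only ok. Shift and turn numbers lie between -1 and 1, and a call with a number outside is refused. Input that does not fit is refused with a message, and nothing moves.
- robot.get_obs(): the state, without advancing time (a new reading comes with each control period).
- camrig.snapshot(name): name is "scene" or "top" or "wrist"; returns a dict with "color" (400x640x3 uint8, blue, green, red), "fx", "fy", "cx", "cy" (pixels), "extrinsics" (4x4, takes a point from world to camera coordinates). Camera axes: x right, y down, z forward; pixel columns grow to the right and rows downward; lengths in m; the calibration is good to about 2 mm. A picture is of the moment at which its call begins. There is no depth.
- close_job(): hands the job in; it is judged then, once.
The state is a dict: "time": time; "joint_positions": joint angles; "qvel": joint speeds; "joint_torque": joint torques, N m; "tool_pos": TCP position; "ee_rot": TCP orientation; "wrist_force": force on the tool from outside, world axes, zero at the start; "wrist_torque": the same for the moment, N m; "width": finger opening in m; "finger_force": force on a finger pad.
Only numpy, scipy, OpenCV 4.12 (cv2) and the standard library are available. Lean on these libraries where they do the work, as an engineer would, in place of code of your own. Each camera call takes 0.05 s, during which the arm holds its last target. There are 200 camera calls.

## Task

On the bench jig, first press the small raised clutch lever on the derailleur's round pivot body all the way down and leave it there. Then swing the long cage arm (the arm with the two toothed pulleys) forward against its spring until it comes up to the upright stop peg, and finish while still holding it there with the gripper: do not let go. Leave the other things on the counter where they are.

Things in the scene. Friction and masses are not known exactly. Their poses are not given: they have to be found in the camera images.
- jig: Derailleur jig, fixed to the counter, placed and turned (up to 0.5 rad) afresh each run. Base plate 250 (x) x 200 (y) x 12 mm, centred 10 mm to -x of the origin. Origin: on the counter under the cage arm's upright pivot axis; z up. On the +x side of the pivot a flat hanger (top 83 mm, bolt head 90 mm) and two links reach to a post 32 x 50 mm, 85 mm high, at x = 95 mm.
- cage (a joint): Turn of the cage arm, rad, growing CLOCKWISE seen from above. 0 = at rest, where its spring keeps it (arm points along 235 degrees in the jig frame, counted from +x towards +y); 1.2 = at the stop peg (166 degrees); wound means above 1.13. The spring, 0.21 N m at rest and 0.71 N m at the stop (about 10 N at 70 mm from the pivot), throws it back if let go.
- cage_tip (a point): Centre of the outer pulley, 95 mm from the pivot axis, 45 mm above the counter. The arm, of two dark plates, is 22 mm wide, 19 mm thick in all (36 to 55 mm above the counter, 24 mm clear of the base plate), straight from the pivot to a round end of 31 mm diameter centred here. x points along the arm, outward; z up. It winds towards its own -y: push on its +y flank.
- pivot (a point): Point on the cage arm's upright pivot axis, at mid thickness of the arm (45 mm above the counter). Axes as the jig's. Above the arm on this axis sits the round black pivot body, 50 mm across, 56 to 88 mm above the counter. Around it the plate is free on the -x, -y and +y sides but for the stop peg.
- stop_peg (a point): Top of the fixed steel stop peg (8 mm diameter, from the base plate to 64 mm above the counter), 52 mm from the pivot axis; the arm's -y flank meets it at the end of its travel.
- lever (a joint): Turn of the clutch lever, rad: 0 = fully raised (slanting 0.7 rad above level), 0.7 = fully down (level on the pivot body). Stiff with friction (about 1.2 N at its tip), stays where it is left. Starts between 0 and 0.15. Down means above 0.6. Press it from above on its upper face, 25 mm or so out from the hinge; pushed on its end face it jams. It does not block the cage arm.
- lever_tip (a point): Free end of the clutch lever, a steel bar 11 mm wide (15 mm at the end), 5 mm thick, on top of the pivot body, 50 mm long from its hinge; it points to jig +y and up. When down its top is 96 mm above the counter and its end is 36 mm from the pivot axis on the jig's +y side.
- lever_hinge (a point): Hinge of the clutch lever, 14 mm to jig -y of the pivot axis, 93.5 mm above the counter; the hinge axis is level, along jig x. Axes as the jig's.
- sprockets: Bystander: cluster of steel sprockets lying flat, 90 mm across, 20 mm high, beside the jig. Origin: centre of the underside.
- jar: Bystander: closed glass jar with a silver twist cap, 68 mm across, 95 mm high, beside the jig. Origin: centre of the underside.
- oil: Bystander: white oil bottle, 38 mm across, 100 mm high, beside the jig. Origin: centre of the underside.
- mallet: Bystander: black rubber mallet lying along its x axis, 300 mm long, head 95 mm wide and 54 mm high. Origin: on the counter, under the shaft.
- ratchet: Bystander: chrome socket wrench lying along its x axis, 200 mm long, 44 mm high at the head. Origin: on the counter, under its middle.
- tape_base: Bystander: steel tape dispenser base, 150 x 62 mm, 67 mm high. Origin: centre of the underside.

How it is judged:
By the outcome, as a careful person would: the job done as asked, in the order asked, and still so for the second after the job is handed in, while the arm keeps its last pose, push and grip.
It also fails if it takes over 42 s, if anything falls off the work surface, if the arm or the gripper's body presses on something with over 40 N, if the wrist force passes 120 N, or if a joint passes its speed limit or range.

## Working session

There is one attempt and no reset: what is moved stays moved. The work goes in short steps, Python scripts to look and compute and a tool call to move; the robot and the scene stay as the last step left them, time stands still between calls to the robot, and variables do not carry over. Pictures are saved under pics/ and viewed, at most 10 in all, crops included, and the job is handed in when it is done.

```bash
mkdir -p pics; ls
```

Run:
```python
from bench import robot, camrig, close_job
import cv2
for n in ("top","scene"):
    s=camrig.snapshot(n); cv2.imwrite(f"pics/{n}0.png",s["color"]); print(n,s["fx"],s["cx"],s["cy"],s["extrinsics"])
o=robot.get_obs(); print(o["time"],o["tool_pos"],o["ee_rot"],o["wrist_force"],robot.tcp_to_grasp)
```

```text
bench.py
pics
top 395.8951994294847 316.5224437038633 201.57509081253912 [[-1.68665450e-03 -9.99998371e-01  6.43405846e-04 -3.40874461e-02]
 [-9.98360913e-01  1.64708454e-03 -5.72081686e-02  5.34456984e-01]
 [ 5.72070156e-02 -7.38841662e-04 -9.98362064e-01  1.50157497e+00]
 [ 0.00000000e+00  0.00000000e+00  0.00000000e+00  1.00000000e+00]]
scene 380.9154637305248 314.8019310484217 203.68322982637608 [[-0.85544795  0.51779047 -0.01009103  0.46397717]
 [ 0.40113886  0.6501507  -0.64528419 -0.14148524]
 [-0.32756132 -0.55605494 -0.76387596  1.38245154]
 [ 0.          0.          0.          1.        ]]
0.1 [ 0.19247857 -0.51470881  0.20446058] [-3.13971251e+00 -1.58138238e-04  3.57772370e-01] [ 0.57774641  0.30172669 -0.48484053] 0.0188
```

View pics/top0.png

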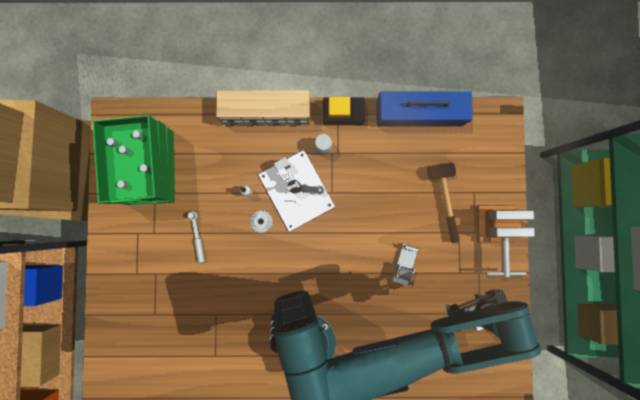

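View pics/scene0.png

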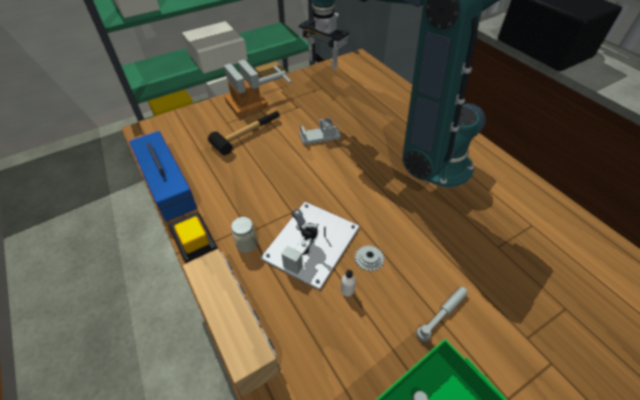

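The top view shows the white jig plate around (297,190), the post at (283,168), the pivot body at (292,185), and the arm pointing right to (320,189). The jar is at (323,143), the sprockets at (261,221) and the oil at (245,190).

Create h.py:
```python
import numpy as np, cv2
from bench import robot, camrig, close_job
def ray(s,u,v,z):
    E=s["extrinsics"];R,t=E[:3,:3],E[:3,3];c=-R.T@t
    d=R.T@np.array([(u-s["cx"])/s["fx"],(v-s["cy"])/s["fy"],1]);return c+d*(z-c[2])/d[2]
def proj(s,p):
    E=s["extrinsics"];q=E[:3,:3]@np.asarray(p)+E[:3,3];return np.array([s["fx"]*q[0]/q[2]+s["cx"],s["fy"]*q[1]/q[2]+s["cy"]])
```

Run:
```python
from h import *
out=[]
for n,(a,b,c,d),thr in (("top",(245,140,345,240),165),("scene",(250,190,370,300),165)):
    s=camrig.snapshot(n); im=s["color"]
    hsv=cv2.cvtColor(im,cv2.COLOR_BGR2HSV)
    m=((hsv[...,1]<45)&(hsv[...,2]>thr)).astype(np.uint8)*255
    k=np.zeros_like(m);k[b:d,a:c]=m[b:d,a:c]
    cs,_=cv2.findContours(k,cv2.RETR_EXTERNAL,cv2.CHAIN_APPROX_NONE)
    C=max(cs,key=cv2.contourArea)
    h=cv2.convexHull(C)
    w=np.array([ray(s,u,v,.012)[:2] for u,v in h[:,0].astype(float)],np.float32)
    r=cv2.minAreaRect(w); print(n,r)
    im=im.copy(); 
    bx=cv2.boxPoints(r)
    for p in bx:
        q=proj(s,[*p,.012]); cv2.circle(im,tuple(int(x) for x in q.round()),1,(0,0,255),-1)
    out.append(cv2.resize(im[b:d,a:c],(400,400),interpolation=cv2.INTER_CUBIC))
cv2.imwrite("pics/crop1.png",np.hstack(out))
```

```text
top ((0.5824410915374756, 0.04530097544193268), (0.26051244139671326, 0.20098058879375458), 28.57569694519043)
scene ((0.5482139587402344, 0.02488654851913452), (0.17427103221416473, 0.20030121505260468), 28.368263244628906)
```

View pics/crop1.png

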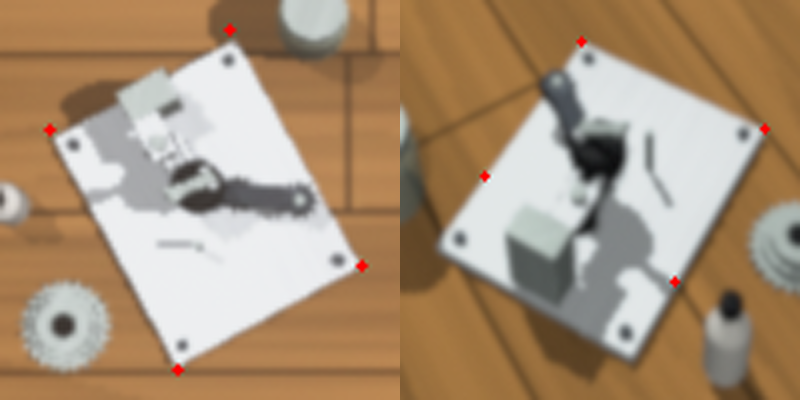

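The crops show four plate screws in each view: top at (228,60), (73,145), (182,345), (338,260), and scene (x−400) at (188,59), (343,134), (60,240), (227,333). Their mean should be the plate centre, which is unbiased by the post.

Run:
```python
from h import *
T=np.array([(228,60),(73,145),(182,345),(338,260)],float)/4+[245,140]-.375
S=np.array([(188,59),(60,240),(227,333),(343,134)],float)/[400/120,400/110]+[250,190]-.36
for n,P in(("top",T),("scene",S)):
    s=camrig.snapshot(n); w=np.array([ray(s,u,v,.013)[:2] for u,v in P]); c=w.mean(0)
    # order top: (-y,+x),(+y,+x),(+y,-x),(-y,-x)
    ax=(w[0]+w[1]-w[2]-w[3]) if n=="top" else (w[1]+w[2]-w[0]-w[3])
    a=np.arctan2(ax[1],ax[0]); print(n,c,a,"origin",c+.01*np.array([np.cos(a),np.sin(a)]),w.tolist())
s=camrig.snapshot("top");print("body px",ray(s,293.75,186.25,.088))
o=robot.get_obs(); q=np.array([.586,.046]); psi=o["ee_rot"][2]; d=q-o["tool_pos"][:2]
c,n=np.cos(psi),np.sin(psi); print("tool dx,dy",c*d[0]+n*d[1],n*d[0]-c*d[1])
```

```text
top [0.57867406 0.04413757] 0.5001371184661427 origin [0.58744923 0.04893303] [[0.7163177701586932, 0.02226969149119394], [0.6340155188408204, 0.17146809879288252], [0.44162880801946985, 0.06611387049957193], [0.5227341381137374, -0.08330136321577383]]
scene [0.58137774 0.04454374] 0.5022400027943406 origin [0.5901428  0.04935764] [[0.5256210563090121, -0.08280256437631461], [0.7188149891476714, 0.022899147757056926], [0.6367540820811128, 0.1720843725735685], [0.444320827140175, 0.06599401000721272]]
body px [0.58648581 0.048227   0.088     ]
tool dx,dy 0.5649876623295712 -0.3878091748697593
```

The manual's scale: shifts go in shares of 0.6 m and turns go in shares of 120 degrees. Converting my numbers, 0.034 m / 0.6 = 0.0567, -0.0174 m / 0.6 = -0.029, -0.07 rad / 2.0944 = -0.0334.

{"fn": "tcp_steps", "kwargs": {"segments": [[0, 0, 0, 0, -0.0334], [0, 0, 0, 0, -0.0334], [0, 0.0567, -0.029, 0, 0], [0, 0.0567, -0.029, 0, 0], [0, 0.0567, -0.029, 0, 0], [0, 0.0567, -0.029, 0, 0], [0, 0.0567, -0.029, 0, 0], [0, 0.0567, -0.029, 0, 0], [0, 0.0567, -0.029, 0, 0], [0, 0.0567, -0.029, 0, 0], [0, 0.0567, -0.029, 0, 0], [0, 0.0567, -0.029, 0, 0], [0, 0.0567, -0.029, 0, 0], [0, 0.0567, -0.029, 0, 0], [0, 0.0567, -0.029, 0, 0], [0, 0.0567, -0.029, 0, 0], [0, 0.0567, -0.029, 0, 0], [0, 0.0567, -0.029, 0, 0]]}}

```text
time: 1.85
tool_pos: [0.5384, -0.009, 0.2056]
ee_rot: [3.141, -0.0, 0.498]
wrist_force: [0.3, -1.1, 0.7]
width: 0.0004
finger_force: 0.0
```

Run:
```python
from h import *
s=camrig.snapshot("wrist"); cv2.imwrite("pics/w1.png",s["color"]); print(s["fx"],s["extrinsics"].tolist())
```

```text
353.4802339158441 [[0.4784732245145003, -0.8781020771955209, 0.00033977582284922756, -0.26669002078513354], [-0.8521591507801609, -0.46424362861520574, 0.2414593858847156, 0.42835819981030127], [-0.21186824954280817, -0.1158213940302056, -0.9704108663450592, 0.5028147129295528], [0.0, 0.0, 0.0, 1.0]]
```

View pics/w1.png

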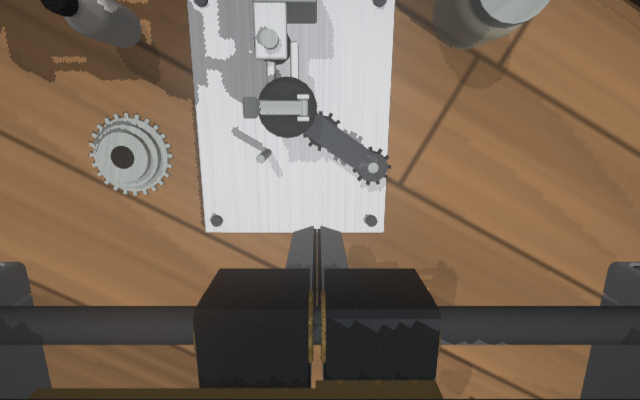

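The wrist view shows the pivot body at about (287,107), the lever tip at (250,107) and its hinge at about (303,106). The peg top is at (263,156), the outer pulley centre at (372,167), and the lower plate screws at (217,220) and (371,220).

Run:
```python
from h import *
s=camrig.snapshot("wrist")
for n,u,v,z in (("body",287,107,.088),("tip",250,107,.126),("hinge",303,106,.0935),("peg",263,156,.064),("pulley",372,167,.055),("s1",217,220,.013),("s2",371,220,.013),("s3",202,0,.013),("s4",380,0,.013)):
    print(n,ray(s,u,v,z).round(4))
o=robot.get_obs();P=np.array([.588,.049]);a=.5
R=np.array([[np.cos(a),-np.sin(a)],[np.sin(a),np.cos(a)]])
print("peg pred",P+R@(.052*np.array([np.cos(2.6),np.sin(2.6)])),"tip arm pred",P+.095*np.array([np.cos(np.radians(235)+a),np.sin(np.radians(235)+a)]))
```

```text
body [0.592  0.0516 0.088 ]
tip [0.5806 0.0715 0.126 ]
hinge [0.5991 0.0404 0.0935]
peg [0.5427 0.0525 0.064 ]
pulley [ 0.5813 -0.041   0.055 ]
s1 [0.4459 0.0688 0.013 ]
s2 [ 0.528  -0.0791  0.013 ]
s3 [0.6378 0.1745 0.013 ]
s4 [0.7196 0.0262 0.013 ]
peg pred [0.53604497 0.05116219] tip arm pred [ 0.57748936 -0.04541677]
```

In the tool's units: 0.0375 m / 0.6 = 0.0625, -0.018 m / 0.6 = -0.03.

{"fn": "tcp_steps", "kwargs": {"segments": [[0, 0.0625, -0.03, 0, 0], [0, 0.0625, -0.03, 0, 0], [0, 0, 0, 0.05, 0], [0, 0, 0, 0.05, 0], [0, 0, 0, 0.0167, 0], [0, 0, 0, 0.0167, 0], [0, 0, 0, 0.0167, 0], [0, 0, 0, 0, 0]]}}

```text
time: 2.62
tool_pos: [0.5855, 0.0558, 0.1142]
ee_rot: [-3.141, 0.002, 0.497]
wrist_force: [-1.3, 0.2, -0.0]
width: 0.0001
finger_force: 0.0
```

Run:
```python
from h import *
s=camrig.snapshot("wrist"); cv2.imwrite("pics/w2.png",s["color"])
```

```text
(no output)
```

View pics/w2.png

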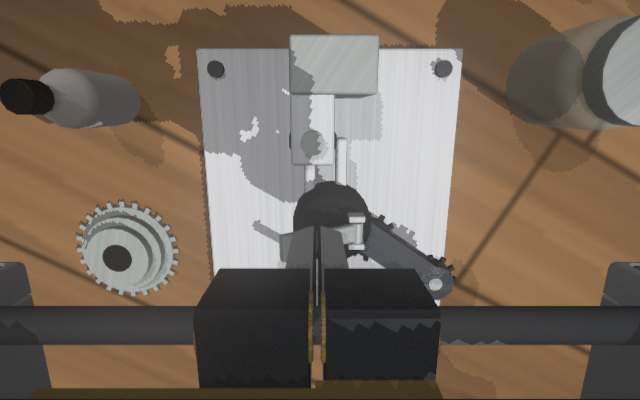

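The closed fingers at (317,235) sit across the lever, between its tip at about (285,245) and its hinge at (357,230). I'll press down from here.

In the tool's units: 0.004 m / 0.6 = 0.0067, 0.003 m / 0.6 = 0.005.

{"fn": "tcp_steps", "kwargs": {"segments": [[0, 0, 0, 0.0067, 0], [0, 0, 0, 0.0067, 0], [0, 0, 0, 0.0067, 0], [0, 0, 0, 0.005, 0], [0, 0, 0, 0.005, 0], [0, 0, 0, 0, 0]]}}

```text
time: 3.17
tool_pos: [0.5865, 0.057, 0.0971]
ee_rot: [-3.141, -0.001, 0.498]
wrist_force: [0.6, 1.6, 2.2]
width: 0.0005
finger_force: 0.8
```

In the tool's units: 0.002 m / 0.6 = 0.0033, 0.001 m / 0.6 = 0.0017.

{"fn": "tcp_steps", "kwargs": {"segments": [[0, 0, 0, 0.0033, 0], [0, 0, 0, 0.0017, 0], [0, 0, 0, 0, 0]]}}

```text
time: 3.42
tool_pos: [0.5866, 0.057, 0.0961]
ee_rot: [3.141, -0.001, 0.498]
wrist_force: [-3.0, 2.2, 7.2]
width: 0.0002
finger_force: 3.9
```

In the tool's units: -0.035 m / 0.6 = -0.0583, 0.033 m / 0.6 = 0.055, -0.12 rad / 2.0944 = -0.0573.

{"fn": "tcp_steps", "kwargs": {"segments": [[0, 0, 0, -0.0333, 0], [0, 0, 0, -0.0583, 0], [0, 0, 0, -0.0583, 0], [0.06, -0.0333, 0.055, 0, 0], [0.06, -0.0333, 0.055, 0, 0], [0.06, 0, 0, 0, -0.0573], [0.06, 0, 0, 0, -0.0573], [0.06, 0, 0, 0, -0.0573], [0.06, 0, 0, 0, -0.0573], [0.06, 0, 0, 0, -0.0573], [0.06, 0, 0, 0, -0.0573], [0.06, 0, 0, 0, -0.0573], [0.06, 0, 0, 0, -0.0573], [0.06, 0, 0, 0, 0]]}}

```text
time: 4.58
tool_pos: [0.5823, -0.021, 0.1835]
ee_rot: [-3.14, 0.001, 1.459]
wrist_force: [-0.3, -0.3, 0.7]
width: 0.0602
finger_force: 0.0
```

Run:
```python
from h import *
s=camrig.snapshot("wrist"); cv2.imwrite("pics/w3.png",s["color"])
s=camrig.snapshot("scene"); cv2.imwrite("pics/s3.png",cv2.resize(s["color"][180:300,230:390],(640,480),interpolation=cv2.INTER_CUBIC))
```

```text
(no output)
```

View pics/w3.png

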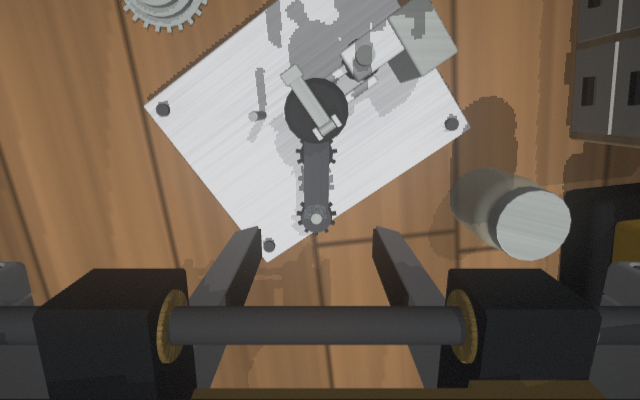

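View pics/s3.png

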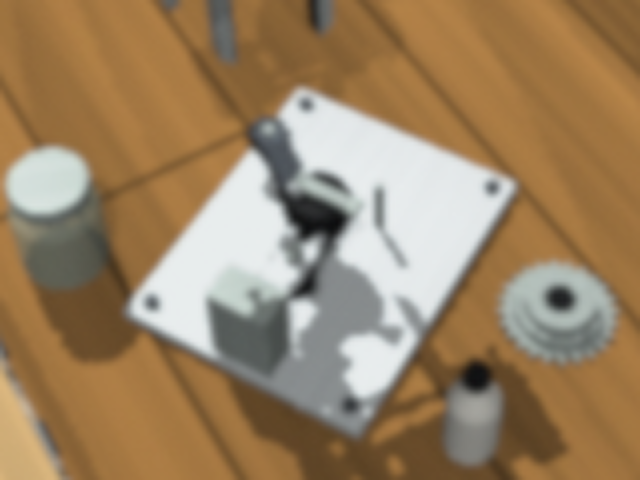

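The wrist view shows the lever lying flat, with its end at (291,75) and hinge at (327,130). The arm is centred between the open fingers, with its outer pulley at (317,217) and the body centre at (317,110). The scene crop agrees that the lever lies level.

Run:
```python
from h import *
s=camrig.snapshot("wrist")
h=ray(s,327,130,.096);t=ray(s,291,75,.096)
print("lever len",np.linalg.norm(h-t))
p=ray(s,317,217,.055);b=ray(s,317,110,.088);k=ray(s,255,115,.064)
print("pulley",p,"body",b,np.linalg.norm((p-b)[:2]),"peg",k)
```

```text
lever len 0.0466738650282974
pulley [ 0.57916035 -0.04760721  0.055     ] body [0.59005826 0.04635686 0.088     ] 0.09459392718926662 peg [0.53887935 0.04820713 0.064     ]
```

{"fn": "tcp_steps", "kwargs": {"segments": [[0.06, -0.005, 0, 0.0583, 0], [0.06, 0, 0, 0.0633, 0], [0.06, 0, 0, 0.05, 0], [0.06, 0, 0, 0.05, 0], [0.06, 0, 0, 0.0333, 0], [0.06, 0, 0, 0, 0], [0.0, 0, 0, 0, 0], [0.0, 0, 0, 0, 0], [0.0, 0, 0, 0, 0], [0.0, 0, 0, 0, 0], [0.0, 0, 0, 0, 0], [0, 0, 0, 0, 0]]}}

```text
time: 5.73
tool_pos: [0.5822, -0.0235, 0.0327]
ee_rot: [-3.141, 0.0, 1.458]
wrist_force: [-7.9, 1.3, 5.7]
width: 0.0239
finger_force: 3.8
```

{"fn": "tcp_steps", "kwargs": {"segments": [[0, 0, 0, 0, 0], [0, 0, 0, 0, 0], [0, 0, 0, 0, 0]]}}

```text
time: 5.98
tool_pos: [0.5813, -0.0234, 0.0326]
ee_rot: [-3.139, 0.0, 1.458]
wrist_force: [-4.4, -0.0, 5.4]
width: 0.0219
finger_force: 30.0
```

In the tool's units: -0.0058 m / 0.6 = -0.0097, 0.00023 m / 0.6 = 0.0004, 0.08 rad / 2.0944 = 0.0382.

{"fn": "tcp_steps", "kwargs": {"segments": [[0, 0.0004, -0.0097, 0, 0.0382], [0, 0.0004, -0.0097, 0, 0.0382], [0, 0.0004, -0.0097, 0, 0.0382], [0, 0.0004, -0.0097, 0, 0.0382], [0, 0.0004, -0.0097, 0, 0.0382], [0, 0.0004, -0.0097, 0, 0.0382], [0, 0, 0, 0, 0]]}}

```text
time: 6.57
tool_pos: [0.5501, -0.0121, 0.0326]
ee_rot: [3.139, 0.001, 0.977]
wrist_force: [0.3, -3.5, 2.2]
width: 0.0218
finger_force: 30.1
```

```bash
python3 -c "
from h import *
p=np.array(robot.get_obs()['tool_pos'])[:2]-[.590,.049];print(np.hypot(*p),np.arctan2(p[1],p[0])-.5+2*np.pi)"
```

```text
0.07298088459387979 3.6336923888788633
```

In the tool's units: -0.0058 m / 0.6 = -0.0097, 0.00023 m / 0.6 = 0.0004, 0.08 rad / 2.0944 = 0.0382.

{"fn": "tcp_steps", "kwargs": {"segments": [[0, 0.0004, -0.0097, 0, 0.0382], [0, 0.0004, -0.0097, 0, 0.0382], [0, 0.0004, -0.0097, 0, 0.0382], [0, 0.0004, -0.0097, 0, 0.0382], [0, 0.0004, -0.0097, 0, 0.0382], [0, 0.0004, -0.0097, 0, 0.0382], [0, 0.0004, -0.0097, 0, 0.0382], [0, 0.0004, -0.0097, 0, 0.0382], [0, 0, 0, 0, 0]]}}

```text
time: 7.32
tool_pos: [0.5225, 0.023, 0.0326]
ee_rot: [3.137, 0.0, 0.338]
wrist_force: [-0.8, -6.2, 4.4]
width: 0.0219
finger_force: 30.0
```

```bash
python3 -c "
from h import *
p=np.array(robot.get_obs()['tool_pos'])[:2]-[.590,.049];print(np.hypot(*p),np.degrees(np.arctan2(p[1],p[0])-.5+2*np.pi))"
```

```text
0.07237997617724468 172.4159091241885
```

In the tool's units: -0.003 m / 0.6 = -0.005, 0.0001 m / 0.6 = 0.0002, 0.04 rad / 2.0944 = 0.0191.

{"fn": "tcp_steps", "kwargs": {"segments": [[0, 0.0002, -0.005, 0, 0.0191], [0, 0.0002, -0.005, 0, 0.0191], [0, 0, 0, 0, 0]]}}

```text
time: 7.57
tool_pos: [0.5208, 0.0283, 0.0326]
ee_rot: [3.137, 0.0, 0.259]
wrist_force: [-1.9, -7.5, 4.9]
width: 0.0216
finger_force: 30.0
```

{"fn": "tcp_steps", "kwargs": {"segments": [[0, 0, -0.0025, 0, 0.0095], [0, 0, 0, 0, 0]]}}

```text
time: 7.73
tool_pos: [0.5206, 0.0291, 0.0326]
ee_rot: [3.136, 0.0, 0.24]
wrist_force: [-2.2, -7.9, 4.0]
width: 0.0217
finger_force: 30.1
```

In the tool's units: -0.0015 m / 0.6 = -0.0025, 0.02 rad / 2.0944 = 0.0095.

{"fn": "tcp_steps", "kwargs": {"segments": [[0, 0, -0.0025, 0, 0.0095], [0, 0, 0, 0, 0], [0, 0, 0, 0, 0]]}}

```text
time: 7.98
tool_pos: [0.5206, 0.0293, 0.0325]
ee_rot: [3.133, -0.0, 0.221]
wrist_force: [-0.9, -10.2, 2.5]
width: 0.0223
finger_force: 30.5
```

{"fn": "tcp_steps", "kwargs": {"segments": [[0, 0, -0.0025, 0, 0], [0, 0, 0, 0, 0], [0, 0, 0, 0, 0]]}}

```text
time: 8.23
tool_pos: [0.5207, 0.0293, 0.0325]
ee_rot: [3.131, -0.0, 0.221]
wrist_force: [-0.5, -13.9, 2.9]
width: 0.0218
finger_force: 30.3
```

Run:
```python
from h import *
s=camrig.snapshot("wrist"); cv2.imwrite("pics/w4.png",s["color"])
```

```text
(no output)
```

View pics/w4.png

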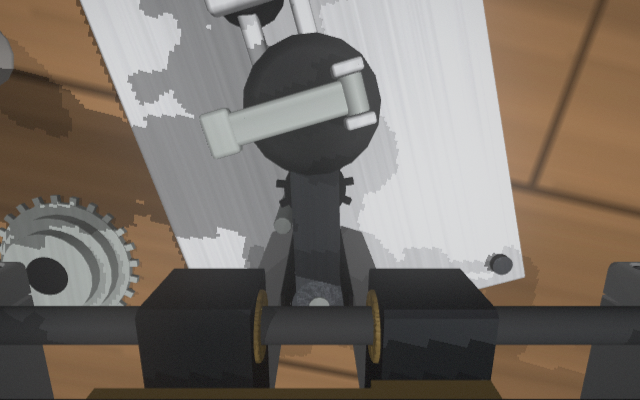

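The wrist view shows the arm's left flank against the peg at (282,226), still gripped, and the lever flat from (220,135) to (355,90). Motion has stopped at the peg and the force is rising, so the cage is at its stop.

```bash
python3 -c "
from bench import robot, camrig, close_job
o=robot.get_obs();print(o['tool_pos'],o['wrist_force'],o['width']);print(close_job())"
```

```text
[0.52070089 0.02934539 0.03253554] [ -0.27191941 -13.04379694   2.83640923] 0.02180730380434232
the job is handed in; nothing more can be done
None
```

I pressed the clutch lever down first, then swung the cage arm to the stop peg and handed the job in with the gripper still holding it there; the bystanders were left untouched, and the last move ended at about 8.2 s of the 42 s allowed.

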